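# Unload a guitar bridge from the drilling jig with its sprung bolt wedged back

## Task

Unload the drilled guitar bridge from the drilling jig. First drive the loose wooden wedge, thin end first, into the gap behind the tab of the jig's sprung bolt until it holds the bolt right back by itself; then swing the jig's leaf up and leave it leaning back a little past upright, not folded over. Lay the bridge flat and right way up in the tray beside the finished one, leaving the wedge in place, the leaf standing and everything else on the bench undisturbed.

Things in the scene. Friction and masses are not known exactly. Their poses are not given: they have to be found in the camera images.
- jig: Bridge drilling jig, fixed: plywood base 155 x 196 x 18 mm. Origin on the bench under the middle of the nest; x points across the jig to the bolt's side, y along it from the hinge to the leaf's free end, z up. In this frame the base covers x -50 to 105, y -106 to 90; the shut leaf x -30 to 30, y -96 to 90, z 32 to 40 mm.
- nest (a point): Middle of the nest, on the base's upper face (18 mm above the bench). The bridge lies there along the jig's y between thin steel pins 8 mm tall (beside it 60 mm either way from the middle, and at its ends), with 1.5 mm play; its sides are free for 50 mm either way from the middle.
- fence_face (a point): Middle of the outer face of the fixed upright fence (12 mm thick, z 47 to 82 on the jig) through which the bolt slides. The face is plane, looks along the jig's +x and runs along y from 22 to 51 mm, with a bevelled lead-in to y = 58 at the mouth. Below it two guide blocks, tops at z = 47 mm, cover x 43 to 91, y 22 to 58 mm.
- bolt (a joint): Sprung steel bolt, sliding along the jig's +x, in m: 0 at rest, its nose (20 mm wide) then overhangs the leaf's edge by 6 mm and locks it shut; from about 0.007 the leaf is free; 0.011 is right back, a hard stop. The spring pushes it home with 2.5 N at 0 and 5.3 N at 0.011.
- bolt_tab (a point): Middle of the inner face of the bolt's upright tab (28 x 34 mm, 5 mm thick); moves with the bolt. The face slants 13.4 degrees to the fence, as the wedge tapers: at rest the gap between fence and tab is 5 mm at its narrow end (jig y = 25 mm) and 11.7 mm at its mouth (y = 53 mm). It is open above and at both ends.
- gap_mouth (a point): Fixed point: middle of that gap's mouth with the bolt at rest, on top of the guide blocks (72.3, 53, 47 mm in the jig's frame). The wedge slides in here along the jig's -y, on edge (its width upright), plane face against the fence. It takes up to about 10 N, goes firm with the bolt right back and the thick end near y = 90 to 95 mm, and stays by friction.
- leaf (a joint): Angle of the hinged leaf (aluminium bush plate, 0.26 kg) in rad: 0 shut, 1.57 upright, stop at 2.7. A stiff hinge (0.5 N m of friction): it stays where it is left.
- leaf_hinge (a point): Middle of the hinge axis, at the jig's y = -98 mm, 36 mm above the bench; the axis runs along the jig's x.
- leaf_bar (a point): Middle of the leaf's grip: a round steel bar, 10 mm thick, parallel to the hinge, 228 mm from its axis, 36 mm above the bench when shut. Two arms 44 mm apart (clear) carry it, with 35 mm free between bar and leaf and no base beneath, so it can be straddled from above and turns in the fingers as the leaf swings.
- wedge: Hardwood wedge, 114 long, 30 mm wide, 40 g. The thick end is 24 mm thick and parallel for 30 mm; from there one face tapers to a 4 mm thin end. Origin at the middle of the thick end's face; z along its length to the thin end, y along its width, x through its thickness: plane face at x = -12 mm, the other from x = 12 (at z = 30) to -8 mm (at z = 114).
- wedge_tip (a point): Middle of the wedge's thin end. At first the wedge stands thin end up in the caddy with only the last 40 mm standing out, 4 to 13.5 mm thick there; it is the end that must go into the gap, so the wedge has to be laid down and taken again by the thick end. The bench between the leaf's bar and the tray is clear for that.
- caddy: Plywood caddy, fixed, 50 x 150 x 79 mm, with three pockets 40 x 43 mm in a row along its y, 48 mm apart, floor 5 mm. Origin under its middle. The wedge stands in one pocket (its x roughly along the caddy's x), the stick and the dowel in the others.
- bridge: The drilled guitar bridge, dark wood, 150 mm long (its y), 32 mm wide (its x), 11 mm thick over the middle 78 mm and 7 mm at the wings, about 45 g. Origin at the middle of its underside, z up.
- tray: Shallow wooden tray, fixed, 158 (x) x 200 (y) x 20 mm outside, walls and floor 6 mm. Origin under its middle. The finished bridge lies lengthwise in its +x half; the -x half is free (a bridge fits lengthwise with its middle at about x = -30 mm).
- bridge_done: A finished bridge of the same size lying in the tray: bystander.
- stick: Square straight stick, 20 x 24 x 94 mm, standing in the caddy: bystander, as are the next ones.
- dowel: Straight dowel, 22 mm thick, 90 mm tall, standing in the caddy.
- plane: Small block plane, 150 x 48 mm, 65 mm high.
- glue: White glue bottle, 64 mm thick, 170 mm tall.
- cam_clamp: Wooden clamp lying on the bench, about 250 x 130 mm, 24 mm high.
- brush: Brush lying on the bench.
- pencil_tin: Tin with pencils, 76 mm thick, 160 mm tall with the pencils.
Not all that is in view belongs to the job. Leave any green or pink look-alike of the wedge alone.

How it is judged:
On the way, in this order (a step that is already met when the one before it is completed fails the run):
1. the wedge alone holds the bolt at least 8 mm back, the hand off both, the leaf still shut (value of joint bolt above 0.008 m and contact force between wedge and bolt above 0.5 N and contact force between the fingers and wedge below 0.2 N and contact force between the fingers and bolt below 0.2 N and value of joint leaf below 0.1 rad), for 0.2 s.
2. the leaf stands by itself 92 to 126 degrees open, the wedge still holding the bolt back (value of joint bolt above 0.008 m and contact force between wedge and bolt above 0.5 N and value of joint leaf between 1.6 and 2.2 rad and contact force between the fingers and leaf below 0.2 N), for 0.2 s.
At the end, for the whole second after the job is handed in: The bridge rests flat (within 7 degrees), right way up, on the tray's floor, not on the finished bridge; the leaf stands 92 to 126 degrees open; the wedge still holds the bolt back by 8 mm or more; the bridge is at rest (value of joint bolt above 0.008 m and contact force between wedge and bolt above 0.5 N and value of joint leaf between 1.6 and 2.2 rad and x of bridge in the frame of tray between -0.06 and 0.06 m and y of bridge in the frame of tray between -0.025 and 0.025 m and z of bridge in the frame of tray between 0.003 and 0.01 m and angle between bridge's own z axis and vertical below 0.12 rad and linear speed of bridge below 0.02 m/s); the robot touches nothing.
It fails at once if a bystander is shifted by more than 3 cm (distance of any of bridge_done, stick, dowel, plane, glue, cam_clamp, brush, pencil_tin from where it was at the start of the episode above 0.03 m).
It fails at once if the bridge is dropped or thrown (contact force between the fingers and bridge below 0.2 N and linear speed of bridge above 0.7 m/s).
It also fails if it takes over 72 s, if anything falls off the work surface, if the arm or the gripper's body presses on something with over 40 N, if the wrist force passes 120 N, or if a joint passes its speed limit or range.

## Robot

A 6-joint arm with a two-finger parallel gripper is mounted at the origin on the work surface. World frame = base frame: x ahead of the robot, y to its left, z up, the work surface at z = 0. Lengths are in m, angles in rad, forces in N, time in s.
With the tool pointing down it reaches from about 0.275 to 1 m from the base axis. Payload 8.4 kg.
Tool frame: the origin (TCP) lies at the very end of the fingers, on their centre line; the grasp point (between the pads) lies 19 mm behind it (manip.pinch_z is the y of the grasp point in the tool frame, in m); y points along the fingers, x is the direction in which the jaws open and shut, and the axes are right-handed (so a half turn about y gives the same grasp; the last joint's range is limited). The gripper opens to 85 mm and grips with 20 to 120 N. Pads are 22 mm wide; open, the fingers measure 114 mm over their backs; the gripper's body (76 mm by 85 mm) begins 54 mm behind the grasp point. The pads swing forward as they close: fully open they stand 13 mm farther back than shut.
Start: joints at [-1.211, 0.353, 1.633, -0, 1.155, -0.002], TCP at [0.221, -0.585, 0.231] pointing down, gripper open.
Joint ranges: [-2.63, 2.63], [-0.92, 2.1], [0.06, 2.66], [-1.3, 4.44], [0, 2.69], [-3.02, 3.02]. Speed limits (rad/s): [2.22, 2.22, 2.79, 3.14, 3.14, 3.14].

## Interface

Orientations are given as a unit quaternion [x, y, z, w].
In Python, from workcell import manip gives the robot as it stands. Calls block until the motion is done:
- manip.movep(position, orientation): joint-space move of the TCP to a pose.
- manip.movel(position, rotation=None, v=0.15, guard=None): straight line of the TCP; rotation=None keeps the orientation; v is the mean speed in m/s. With guard (N) it stops when the force on the tool has changed by that much, and returns True; else False.
- manip.move_j(angles): joint-space move.
- manip.grip(opening, force=None): opening from 0.0 (shut) to 1.0 (fully open); force is the grip in N (None keeps the last); returns when the fingers have stopped.
- manip.wait(seconds).
- manip.inverse_kinematics(position, orientation): joint angles nearest the present ones, or None.
- manip.sense(): the state.
- manip.capture(name): name is "scene" or "top" or "wrist"; returns a dict with "image" (480x640x3 uint8, red, green, blue), "intrinsics" (3x3 intrinsics, pixels), "world_from_camera" (4x4, takes a point from camera to world coordinates). Camera axes: x right, y up, looking along -z (the intrinsics and any distortion apply to the point x, -y, -z); pixel columns grow to the right and rows downward; lengths in m; the calibration is good to about 2 mm. The wrist camera is an equidistant fisheye: a pixel r from the principal point sees the ray r / f radians off the axis. A picture is of the moment at which its call begins. There is no depth.
A pose or a line that the arm cannot do raises manip.MotionError and nothing moves.
- manip.job_done(): hands the job in, once; it reports no verdict.
Trained networks look in a picture, given as the dict that the camera call returned (one of the last four; its "shot" number tells which), for a name from the list of things; names that differ only in an ending like _2 or _b are one class to them, and where a whole thing is asked for, a point or a joint stands for the part that bears it (a point fixed in the world has none). Each returns a list of dicts, best first, with "confidence" (0 to 1); they miss things now and then, are a little off and sometimes report something else, mostly with a low value. They report only what shows in the picture. A call takes as long as a camera call. They do not tell look-alikes from the thing itself.
- manip.find_in(name, picture): "pixel" ([row, column] in pixels, amid what is visible of it).
- manip.pinpoint(name, picture): "pixel" ([row, column] in pixels: a listed point, or the origin of a listed thing).
The state is a dict: "time": time; "joints": joint angles; "qd": joint speeds; "joint_efforts": joint torques, N m; "ee_pos": TCP position; "tcp_rot": TCP orientation; "ft_force": force on the tool from outside, world axes, zero at the start; "ft_torque": the same for the moment, N m; "opening": opening from 0.0 (shut) to 1.0 (fully open).
Only numpy, scipy, OpenCV 4.12 (cv2) and the standard library are available. Lean on these libraries where they do the work, as an engineer would, in place of code of your own. Each camera call takes 0.05 s, during which the arm holds its last target.

## Working session

There is one attempt and no reset: what is moved stays moved. The work goes in short steps, each a Python script; the robot and the scene stay as the last script left them, time stands still between calls to the robot, and variables do not carry over. Pictures are saved under pics/ and viewed, and the job is handed in when it is done.

```bash
ls; mkdir -p pics
python3 - <<'E'
from workcell import manip
import cv2
for n in ["scene","top","wrist"]:
    c=manip.capture(n); cv2.imwrite(f"pics/a_{n}.png",c["image"][:,:,::-1]); print(n,c["intrinsics"],c["world_from_camera"], [k for k in c])
s=manip.sense();print(s)
E
```

```text
pics
scene [[552.3702934    0.         316.381324  ]
 [  0.         552.3702934  234.86568468]
 [  0.           0.           1.        ]] [[-0.84693209 -0.3772442   0.37469035  0.99224788]
 [ 0.53163325 -0.61208147  0.58542494  0.68798878]
 [ 0.00849286  0.69501301  0.71894699  0.95837995]
 [ 0.          0.          0.          1.        ]] ['image', 'intrinsics', 'world_from_camera', 'shot']
top [[520.07515509   0.         327.60537572]
 [  0.         520.07515509 238.78053392]
 [  0.           0.           1.        ]] [[-0.00571     0.98903703 -0.14755727  0.31519513]
 [-0.99997744 -0.00512562  0.0043403  -0.01705447]
 [ 0.00353639  0.14757873  0.98904399  1.44608251]
 [ 0.          0.          0.          1.        ]] ['image', 'intrinsics', 'world_from_camera', 'shot']
wrist [[371.64829954   0.         317.7534474 ]
 [  0.         371.64829954 238.85549067]
 [  0.           0.           1.        ]] [[ 3.54716466e-01  9.01530628e-01  2.47828077e-01  2.83101257e-01]
 [-9.34973400e-01  3.42307526e-01  9.30069823e-02 -5.61380618e-01]
 [-9.84772716e-04 -2.64703767e-01  9.64329272e-01  3.72880460e-01]
 [ 0.00000000e+00  0.00000000e+00  0.00000000e+00  1.00000000e+00]] ['image', 'intrinsics', 'world_from_camera', 'shot']
{'time': 0.15, 'joints': array([-1.21139947e+00,  3.53464456e-01,  1.63395769e+00,  1.58458826e-05,
        1.15520644e+00, -2.40833762e-03]), 'qd': array([ 0.00041093, -0.00160138, -0.00101666,  0.00187819,  0.00114567,
       -0.000173  ]), 'joint_efforts': array([ 1.27562962e-03, -6.05625415e+01, -3.42338955e+01, -8.46194666e-05,
        6.09238108e-03,  4.29576392e-05]), 'ee_pos': array([ 0.22109957, -0.58419876,  0.23075191]), 'tcp_rot': array([-0.58158514,  0.40218183, -0.40158597,  0.58201134]), 'ft_force': array([-0.24813862, -0.75637525, -0.05979564]), 'ft_torque': array([-0.01227513,  0.0428163 , -0.03347681]), 'opening': 0.9998961854138362}
```

View pics/a_scene.png

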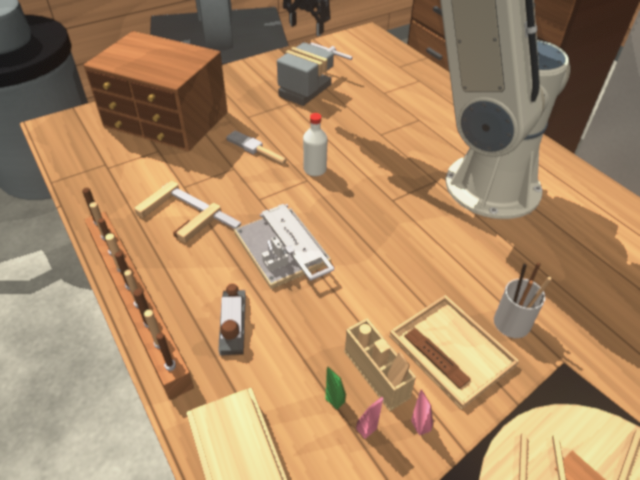

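View pics/a_top.png

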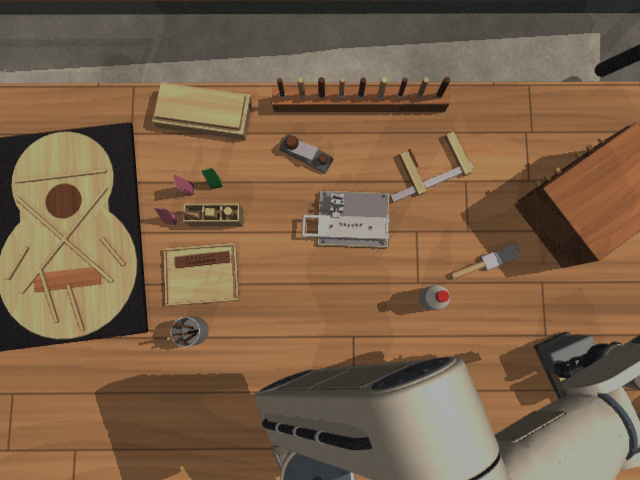

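View pics/a_wrist.png

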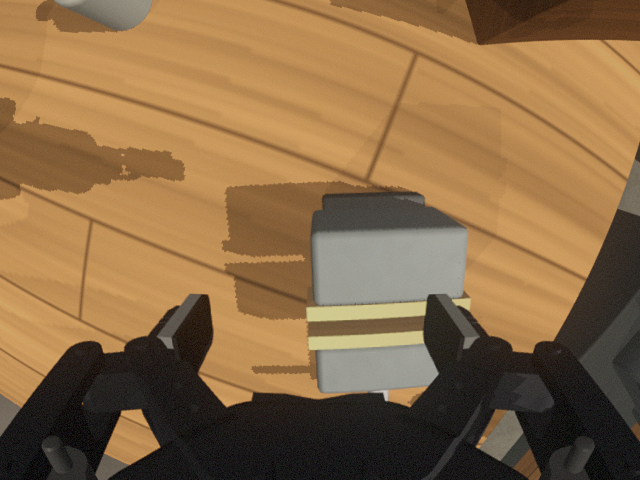

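The scene view shows the jig at (283,243), the caddy at (379,362), the tray at (453,350), the green look-alike at (335,388) and two pink ones at (370,417) and (422,412). In the top view the jig is at (345,222), the caddy at (212,215), the tray at (200,275), the green one at (211,178) and the pink ones at (183,185) and (167,215).

```bash
cat > h.py <<'E'
from workcell import manip
import numpy as np, cv2
from scipy.spatial.transform import Rotation as R
def ray(c,px,fish=False):
    K=c["intrinsics"];T=c["world_from_camera"]
    u=(px[1]-K[0,2])/K[0,0]; v=(px[0]-K[1,2])/K[1,1]
    if fish:
        r=np.hypot(u,v); s=np.sin(r)/r if r>1e-9 else 1; d=np.array([u*s,-v*s,-np.cos(r)])
    else: d=np.array([u,-v,-1.])
    d=T[:3,:3]@d; return T[:3,3],d/np.linalg.norm(d)
def onz(c,px,z,fish=False):
    o,d=ray(c,px,fish); return o+d*(z-o[2])/d[2]
def tri(rs):
    A=np.zeros((3,3));b=np.zeros(3)
    for o,d in rs:
        P=np.eye(3)-np.outer(d,d);A+=P;b+=P@o
    x=np.linalg.solve(A,b); return x,[np.linalg.norm((np.eye(3)-np.outer(d,d))@(x-o)) for o,d in rs]
def proj(c,p,fish=False):
    K=c["intrinsics"];T=c["world_from_camera"]
    q=T[:3,:3].T@(np.asarray(p)-T[:3,3]); q=np.array([q[0],-q[1],-q[2]])
    if fish:
        r=np.hypot(q[0],q[1]);t=np.arctan2(r,q[2]);q2=q[:2]/r*t
    else:q2=q[:2]/q[2]
    return np.array([K[1,1]*q2[1]+K[1,2],K[0,0]*q2[0]+K[0,2]])
def down(ang):
    """tool pointing down, jaw axis (tool x) at world angle ang"""
    x=np.array([np.cos(ang),np.sin(ang),0]);y=np.array([0,0,-1.]);return np.column_stack([x,y,np.cross(x,y)])
def q(M): return R.from_matrix(M).as_quat()
def save(c,name,crop=None,f=1):
    im=c["image"][:,:,::-1]
    if crop: r0,r1,c0,c1=crop; im=im[r0:r1,c0:c1]
    if f!=1: im=cv2.resize(im,None,fx=f,fy=f,interpolation=cv2.INTER_CUBIC)
    cv2.imwrite(f"pics/{name}.png",im)
E
python3 - <<'E'
from h import *
cs=manip.capture("scene");ct=manip.capture("top")
for n in ["jig","nest","fence_face","bolt_tab","gap_mouth","leaf_hinge","leaf_bar","wedge","wedge_tip","caddy","tray","bridge_done","bridge","stick","dowel"]:
    a=manip.pinpoint(n,cs)[:2];b=manip.pinpoint(n,ct)[:2]
    print(n,[(np.round(x["pixel"],1),round(x["confidence"],2)) for x in a],[(np.round(x["pixel"],1),round(x["confidence"],2)) for x in b])
    if a and b:
        x,e=tri([ray(cs,a[0]["pixel"]),ray(ct,b[0]["pixel"])]);print("   ",x.round(4),np.round(e,4))
save(cs,"c_caddy",(300,450,300,540),3.3);save(ct,"t_caddy",(150,320,140,260),4.5)
save(cs,"c_jig",(190,300,220,350),5);save(ct,"t_jig",(175,265,290,400),6)
E
```

```text
jig [(array([245.8, 293.9]), 0.82), (array([203.2, 194.7]), 0.68)] [(array([229.9, 351.4]), 0.77)]
    [ 0.5564 -0.0909 -0.0015] [0.0003 0.0003]
nest [(array([241.8, 295. ]), 0.57), (array([324.2, 513. ]), 0.19)] [(array([228.4, 351.6]), 0.65)]
    [ 0.5563 -0.0893  0.0143] [0.0019 0.0019]
fence_face [(array([247.5, 272.8]), 0.91), (array([318. , 510.6]), 0.22)] [(array([201.9, 337.9]), 0.67)]
    [ 0.6258 -0.0542  0.0647] [0.0041 0.0041]
bolt_tab [(array([249.5, 273.3]), 0.49)] [(array([200.7, 338.7]), 0.63)]
    [ 0.6278 -0.0547  0.0597] [0.0012 0.0012]
gap_mouth [(array([255.9, 278. ]), 0.81), (array([350.5, 449.2]), 0.36)] [(array([200.4, 334.5]), 0.85)]
    [ 0.6276 -0.0413  0.0523] [0.0022 0.0022]
leaf_hinge [(array([207.2, 273.5]), 0.83)] [(array([229.5, 383.3]), 0.65)]
    [ 0.5533 -0.1788  0.0503] [0.0062 0.0062]
leaf_bar [(array([274.5, 320. ]), 0.66)] [(array([225.1, 300.5]), 0.57), (array([217.7, 197.4]), 0.24)]
    [0.5669 0.0481 0.0394] [0.0045 0.0045]
wedge [(array([426.1, 364. ]), 0.93), (array([424.1, 421.4]), 0.88)] [(array([184.9, 213.9]), 0.83), (array([216.8, 199
[... 445 characters left out ...]
 0.72), (array([251.8, 272.5]), 0.39)] [(array([274.1, 205.3]), 0.95)]
    [0.4318 0.3188 0.0009] [0.0023 0.0023]
bridge_done [(array([356.8, 437.6]), 0.61)] [(array([259.7, 202. ]), 0.92), (array([175.8, 437.9]), 0.56)]
    [0.4726 0.3249 0.0108] [0.0002 0.0002]
bridge [(array([246.1, 292.4]), 0.29)] [(array([227.6, 381.9]), 0.69), (array([227.6, 350.2]), 0.48)]
    [ 0.5509 -0.1646 -0.0625] [0.0284 0.0284]
stick [(array([372. , 377.7]), 0.71)] [(array([330.6, 193.7]), 0.64), (array([219.1, 218.9]), 0.59)]
    [ 0.4013  0.2968 -0.1262] [0.1469 0.1469]
dowel [(array([355.7, 361.1]), 0.8)] [(array([215.5, 234.4]), 0.7), (array([296.3, 428.5]), 0.56)]
    [0.5974 0.2396 0.0044] [0.0008 0.0008]
```

View pics/c_caddy.png

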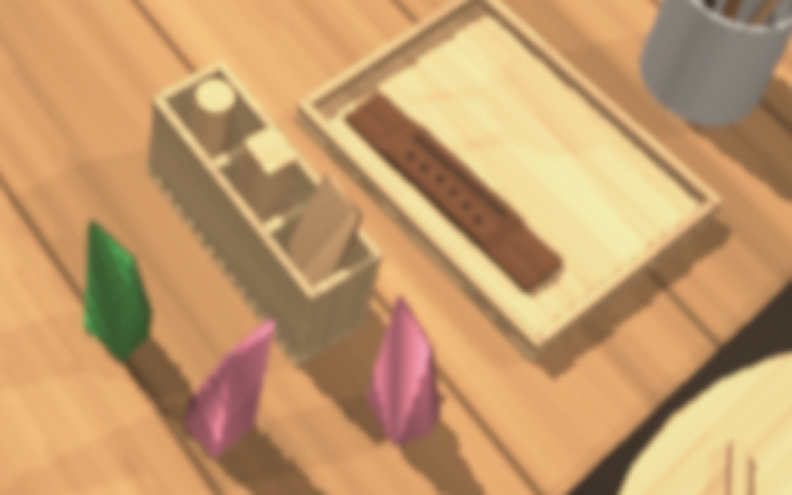

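View pics/t_caddy.png

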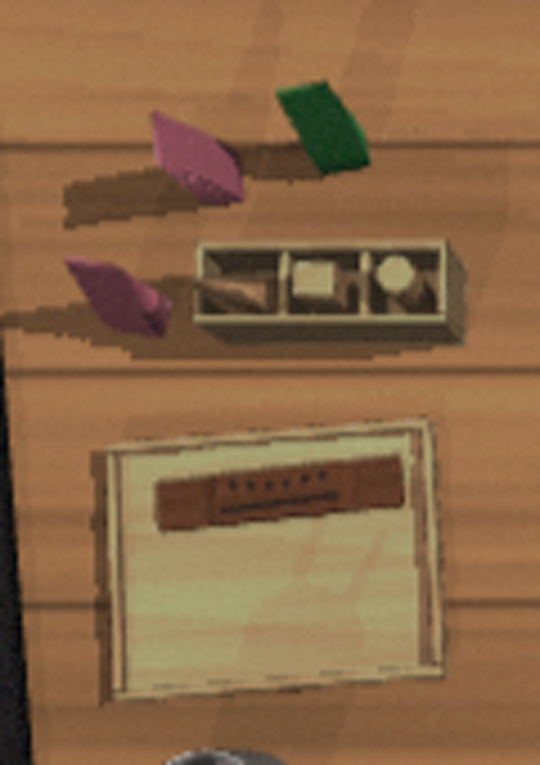

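View pics/c_jig.png

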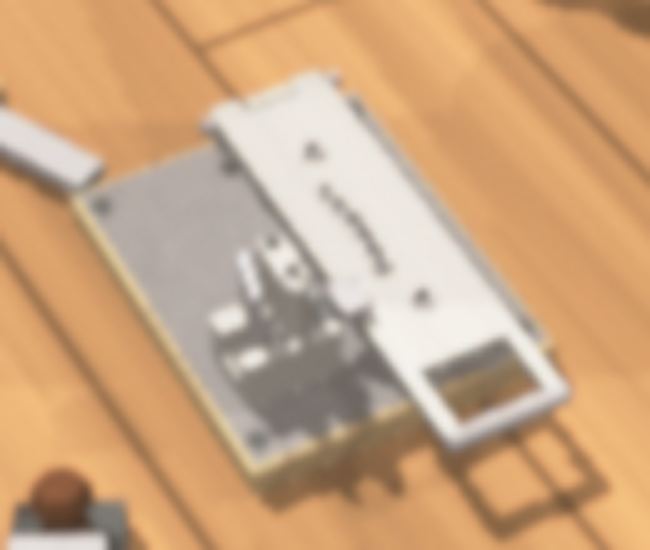

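View pics/t_jig.png

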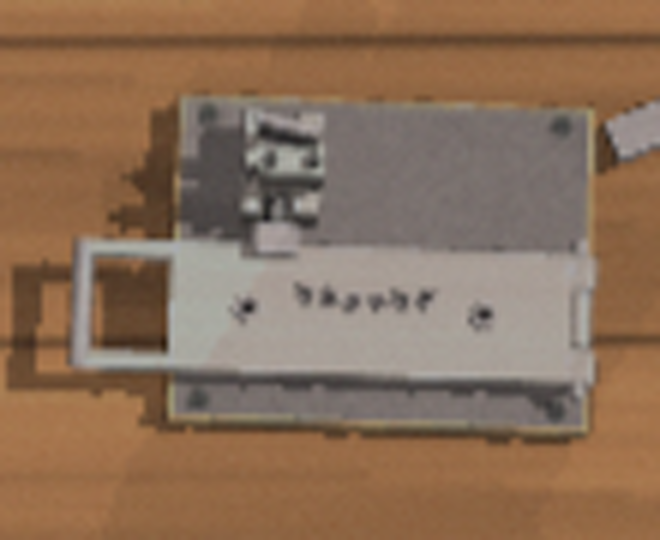

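Candidates for the wedge are:
- Plain wood piece in the caddy's end pocket: scene (397,370), top (192,214).
- Green one: scene (335,388).
- Pink ones: scene (370,417) and (422,412).
- Square stick: scene (382,345).

I choose the plain wood one with the tapering tip in the end pocket. Next I'll fit the jig, then look closely with the wrist camera.

Run:
```python
from h import *
s=manip.sense();print(s["time"])
cw=manip.capture("wrist");ct=manip.capture("top")
M=R.from_quat(s["tcp_rot"]).as_matrix();T=cw["world_from_camera"]
print("tool axes\n",M.round(3));print("cam in tool",(M.T@(T[:3,3]-s["ee_pos"])).round(4),"\n",(M.T@T[:3,:3]).round(3))
def fit(loc,w):
    l=np.array(loc,float);w=np.array(w)
    lc=l-l.mean(0);wc=w-w.mean(0)
    th=np.arctan2((lc[:,0]*wc[:,1]-lc[:,1]*wc[:,0]).sum(),(lc*wc).sum())
    Rm=np.array([[np.cos(th),-np.sin(th)],[np.sin(th),np.cos(th)]]);t=w.mean(0)-Rm@l.mean(0)
    return th,t,np.linalg.norm(l@Rm.T+t-w,axis=1)
def corners(pts,x0,y0,f,z): return [onz(ct,(y0+p[1]/f,x0+p[0]/f),z)[:2] for p in pts]
print("jig",fit([(.105,.09),(.105,-.106),(-.05,-.106),(-.05,.09)],corners([(180,97),(593,106),(588,432),(168,422)],290,175,6,.018)))
print("tray",fit([(.079,.1),(.079,-.1),(-.079,-.1),(-.079,.1)],corners([(108,447),(428,420),(444,676),(116,702)],140,150,4.5,.02)))
print("caddy",fit([(.025,.075),(.025,-.075),(-.025,-.075),(-.025,.075)],corners([(198,242),(447,240),(446,318),(197,322)],140,150,4.5,.079)))
```

```text
1.75
tool axes
 [[ 0.354  0.     0.935]
 [-0.935  0.     0.354]
 [-0.    -1.     0.   ]]
cam in tool [ 0.0005 -0.1423  0.066 ] 
 [[ 1.    -0.001 -0.   ]
 [-0.     0.265 -0.964]
 [ 0.001  0.964  0.265]]
jig (np.float64(-0.03230391534189182), array([ 0.55698466, -0.0876761 ]), array([0.00185211, 0.00060706, 0.00165719, 0.0005061 ]))
tray (np.float64(0.07671080769181274), array([0.430757  , 0.32462502]), array([0.00208937, 0.00183959, 0.00103439, 0.00151273]))
caddy (np.float64(0.008011446110668176), array([0.59237559, 0.28705431]), array([0.00099409, 0.00174531, 0.00169414, 0.00162982]))
```

Run:
```python
from h import *
t0=manip.sense()["time"]
manip.movep([0.54,-0.06,0.24],q(down(-np.pi/2)))
c=manip.capture("wrist");save(c,"w_jig");np.save("w_jig.npy",c,allow_pickle=True)
for n in ["gap_mouth","fence_face","bolt_tab","leaf_bar","jig","leaf_hinge"]:
    for x in manip.pinpoint(n,c)[:1]: print(n,np.round(x["pixel"],1),x["confidence"])
manip.movep([0.51,0.31,0.28],q(down(-np.pi/2)))
c=manip.capture("wrist");save(c,"w_cad");np.save("w_cad.npy",c,allow_pickle=True)
for n in ["wedge_tip","wedge","caddy","tray","stick"]:
    for x in manip.pinpoint(n,c)[:2]: print(n,np.round(x["pixel"],1),x["confidence"])
print(manip.sense()["time"]-t0)
```

```text
gap_mouth [112.4 292.3] 0.67
fence_face [116.  307.1] 0.97
bolt_tab [108.7 309.3] 0.63
leaf_bar [186.7 211.3] 0.71
jig [187.7 346.1] 0.57
leaf_hinge [192.9 445.2] 0.83
wedge_tip [ 28.5 237. ] 0.94
wedge_tip [130.6 284. ] 0.85
wedge [ 39.9 335. ] 0.68
wedge [123.4 293.3] 0.65
caddy [124.8 338. ] 0.7
tray [263.9 308.6] 0.55
stick [125.6 336.8] 0.92
4.2417
```

View pics/w_jig.png

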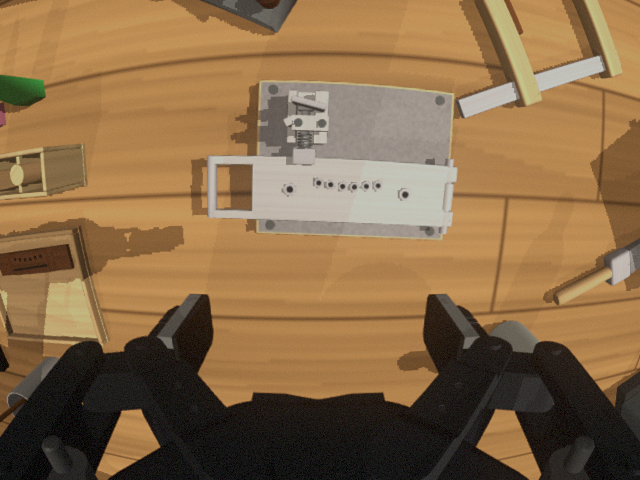

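View pics/w_cad.png

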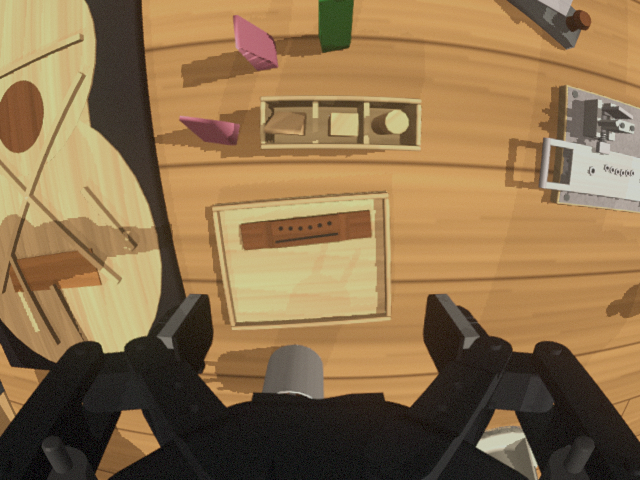

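The wrist views show the jig with its bolt side up at (310,120) and the bar at (211,187), and the caddy at (340,123) with the wooden wedge at (287,125) in its left pocket.

Run:
```python
from h import *
c=np.load("w_cad.npy",allow_pickle=True).item();save(c,"w_cad_z",(85,160,250,350),8)
c=np.load("w_jig.npy",allow_pickle=True).item();save(c,"w_jig_z",(70,245,200,460),3)
save(c,"w_jig_z2",(75,185,245,355),5.4)
```

```text
(no output)
```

View pics/w_cad_z.png

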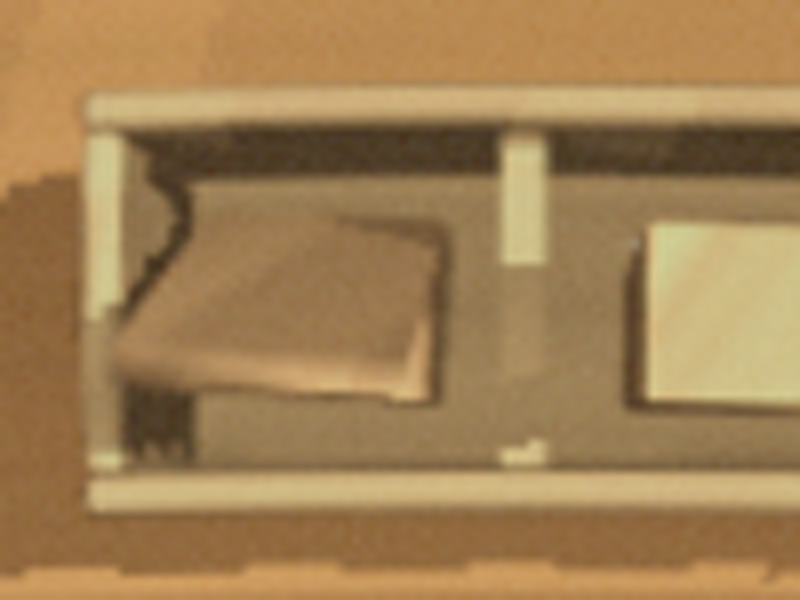

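View pics/w_jig_z.png

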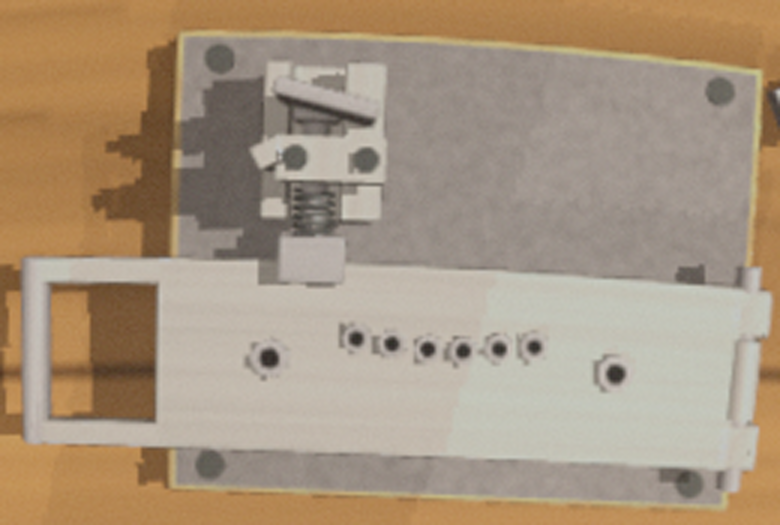

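View pics/w_jig_z2.png

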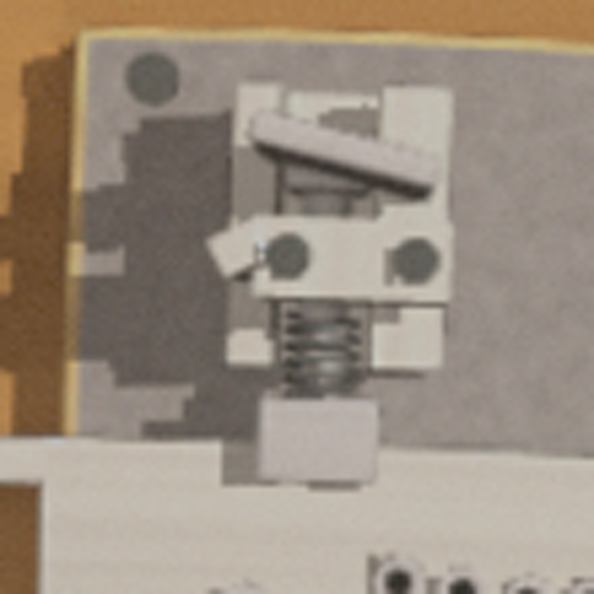

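Run:
```python
from h import *
c=np.load("w_cad.npy",allow_pickle=True).item();f=lambda x,y,z:onz(c,(85+y/8,250+x/8),z,True)
print("tip L,R,mid",f(118,350,.119),f(425,388,.119),onz(c,(130.6,284),.119,True))
cc=[f(92,98,.079),f(95,508,.079)];print("caddy +y end corners",cc)
for r,cl in [(117,180),(140,238),(16,235),(68,275),(42,235)]:
    print("pink",(r,cl),onz(c,(r,cl),0,True)[:2].round(3),onz(c,(r,cl),.1,True)[:2].round(3))
j=np.load("w_jig.npy",allow_pickle=True).item()
def fit(loc,w):
    l=np.array(loc,float);w=np.array(w)
    lc=l-l.mean(0);wc=w-w.mean(0)
    th=np.arctan2((lc[:,0]*wc[:,1]-lc[:,1]*wc[:,0]).sum(),(lc*wc).sum())
    Rm=np.array([[np.cos(th),-np.sin(th)],[np.sin(th),np.cos(th)]]);t=w.mean(0)-Rm@l.mean(0)
    return th,t,np.linalg.norm(l@Rm.T+t-w,axis=1)
p=lambda x,y,z:onz(j,(70+y/3,200+x/3),z,True)[:2]
print("jig",fit([(.105,.09),(.105,-.106),(-.05,-.106),(-.05,.09)],[p(182,35,.018),p(760,71,.018),p(724,503,.018),p(172,485,.018)]))
p2=lambda x,y,z:onz(j,(75+y/5.4,245+x/5.4),z,True)
# fence front face edge top z=.082: y .022 to .051
print("fence +x edge",p2(272,215,.082),p2(450,220,.082)); 
J=fit([(.105,.09),(.105,-.106),(-.05,-.106),(-.05,.09)],[p(182,35,.018),p(760,71,.018),p(724,503,.018),p(172,485,.018)])
def tojig(w):
    th,t,_=J;Rm=np.array([[np.cos(th),-np.sin(th)],[np.sin(th),np.cos(th)]]);return Rm.T@(w[:2]-t)
for a in [(272,215,.082),(450,220,.082),(255,297,.082),(250,142,.081),(435,190,.081)]: print(a,tojig(p2(*a)).round(4))
for n,px,z in [("gap",(112.4,292.3),.047),("fence",(116,307.1),.0645),("tab",(108.7,309.3),.064),("bar",(186.7,211.3),.036),("hinge",(192.9,445.2),.036)]: print(n,tojig(onz(j,px,z,True)).round(4))
print(tojig(p(35,350,.04)),tojig(p(745,378,.04)))
```

```text
tip L,R,mid [0.5858002  0.35089691 0.119     ] [0.58136923 0.31978827 0.119     ] [0.58392884 0.33522625 0.119     ]
caddy +y end corners [array([0.616558  , 0.35936135, 0.079     ]), array([0.56872358, 0.35943515, 0.079     ])]
pink (117, 180) [0.608 0.469] [0.601 0.431]
pink (140, 238) [0.578 0.399] [0.577 0.377]
pink (16, 235) [0.726 0.403] [0.691 0.381]
pink (68, 275) [0.659 0.356] [0.64  0.345]
pink (42, 235) [0.693 0.402] [0.666 0.38 ]
jig (np.float64(-0.036335700877648154), array([ 0.55881083, -0.09005903]), array([0.00341147, 0.00267826, 0.00347805, 0.00251282]))
fence +x edge [ 0.62626027 -0.0437674   0.082     ] [ 0.62542227 -0.06998626  0.082     ]
(272, 215, 0.082) [0.0657 0.0487]
(450, 220, 0.082) [0.0658 0.0225]
(255, 297, 0.082) [0.0534 0.0508]
(250, 142, 0.081) [0.0768 0.0524]
(435, 190, 0.081) [0.0703 0.0248]
gap [0.0701 0.0537]
fence [0.0661 0.0399]
tab [0.0725 0.0383]
bar [-0.0003  0.1309]
hinge [ 0.0025 -0.096 ]
[0.00032212 0.12938203] [ 0.0002309  -0.09813356]
```

```bash
cat >> h.py <<'E'
def tilt(psi,al,sx=-1):
    """jaw axis = sx*u(psi); tool axis = down*cos(al) + h*sin(al), h = z x u"""
    u=np.array([np.cos(psi),np.sin(psi),0]);h=np.array([-np.sin(psi),np.cos(psi),0])
    a=np.array([0,0,-np.cos(al)])+h*np.sin(al);x=sx*u;return np.column_stack([x,a,np.cross(x,a)])
TH=-0.0345; JT=np.array([0.5582,-0.0893])
def jig(x,y,z):
    c,s=np.cos(TH),np.sin(TH);return np.array([JT[0]+c*x-s*y,JT[1]+s*x+c*y,z])
E
python3 - <<'E'
from h import *
ct=manip.capture("top");cs=manip.capture("scene")
print("pink tip",tri([ray(cs,(390.9,421.2)),ray(ct,(208.2,154.4))]))
print(manip.sense()["time"])
P=np.array([.5857,.336,.101]);d=np.radians
for psi in [d(-8)]:
  for sx in (-1,1):
    A=tilt(psi,d(-35),sx);B=tilt(TH,d(55),sx)
    for n,p,M in [("pre",P-.08*A[:,1],A),("g",P+.01*A[:,1],A),("lift",P+[0,0,.11],A),("lay",np.array([.45,.09,.02]),B),("layup",np.array([.45,.09,.14]),B)]:
        j=manip.inverse_kinematics(p,q(M));print(sx,n,None if j is None else j.round(2))
E
```

```text
pink tip (array([0.59897805, 0.41407795, 0.13595496]), [np.float64(0.009761515704404828), np.float64(0.009761515704404563)])
6.1917
-1 pre [ 0.75  0.81  1.15 -0.37  1.67 -2.2 ]
-1 g [ 0.71  0.82  1.3  -0.39  1.51 -2.17]
-1 lift [ 0.71  0.71  1.23 -0.39  1.68 -2.24]
-1 lay [-0.41  0.76  2.09  1.03  1.09  1.88]
-1 layup [-0.41  0.51  2.09  0.94  1.23  2.1 ]
1 pre [ 0.75  0.81  1.15 -0.37  1.67  0.94]
1 g [ 0.71  0.82  1.3  -0.39  1.51  0.97]
1 lift [ 0.71  0.71  1.23 -0.39  1.68  0.9 ]
1 lay [-0.41  0.76  2.09  1.03  1.09 -1.26]
1 layup [-0.41  0.51  2.09  0.94  1.23 -1.04]
```

Run:
```python
from h import *
d=np.radians;P=np.array([.5857,.3365,.101]);A=tilt(d(-8),d(-28),1)
manip.grip(0.5)
manip.movep(P-.08*A[:,1],q(A))
manip.movel(P+.010*A[:,1],v=.12)
c=manip.capture("wrist");save(c,"w_g1",(0,480,120,520),1.5)
s=manip.sense();print(s["time"],s["opening"],s["ft_force"])
c=manip.capture("scene");save(c,"s_g1",(270,450,300,480),4)
```

```text
8.7333 0.4946297184251431 [0.18771386 0.38557597 1.11362295]
```

View pics/w_g1.png

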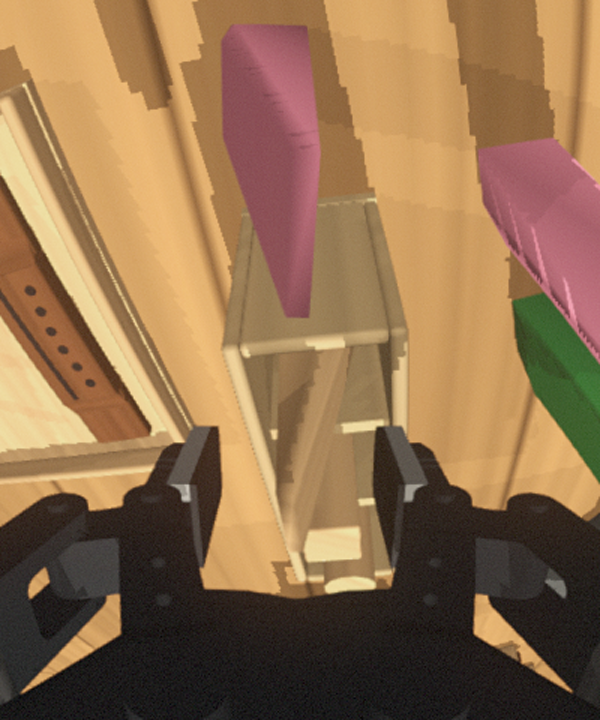

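View pics/s_g1.png

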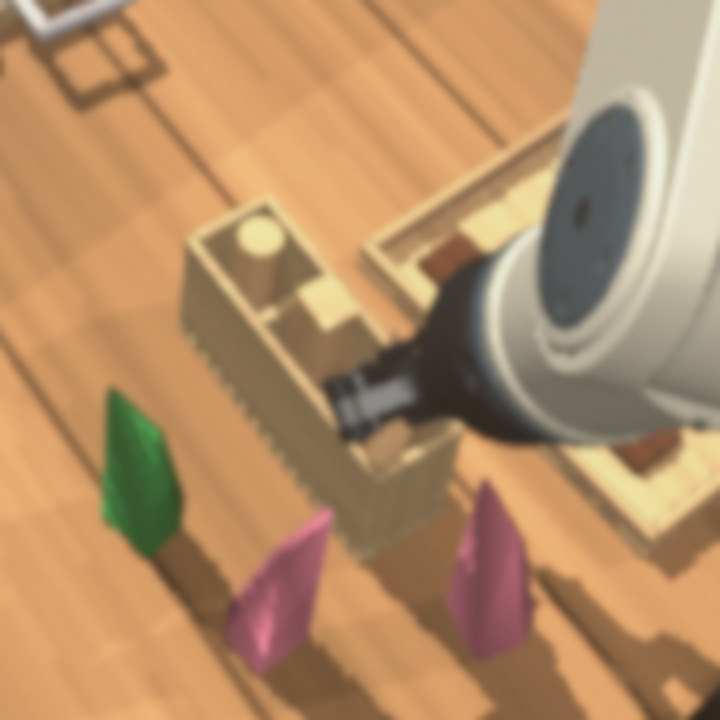

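The wrist crop shows the wedge at (305,450) between the open jaws. The scene crop shows the fingers over the end pocket, clear of both pink pieces. Closing now.

Run:
```python
from h import *
manip.grip(0.0,force=60)
s=manip.sense();print(s["time"],s["opening"],s["ft_force"])
p=s["ee_pos"]
manip.movel(p+[0,0,.1],v=.2)
s=manip.sense();print(s["time"],s["opening"],s["ft_force"])
c=manip.capture("wrist");save(c,"w_g2",(0,480,120,520),1.5)
c=manip.capture("scene");save(c,"s_g2",(230,450,300,520),3.3)
```

```text
9.2 0.09263309132557544 [1.14862445 0.34892178 5.46005161]
9.85 0.09234390945777983 [ 0.13464602 -0.01006434 -1.34816101]
```

View pics/w_g2.png

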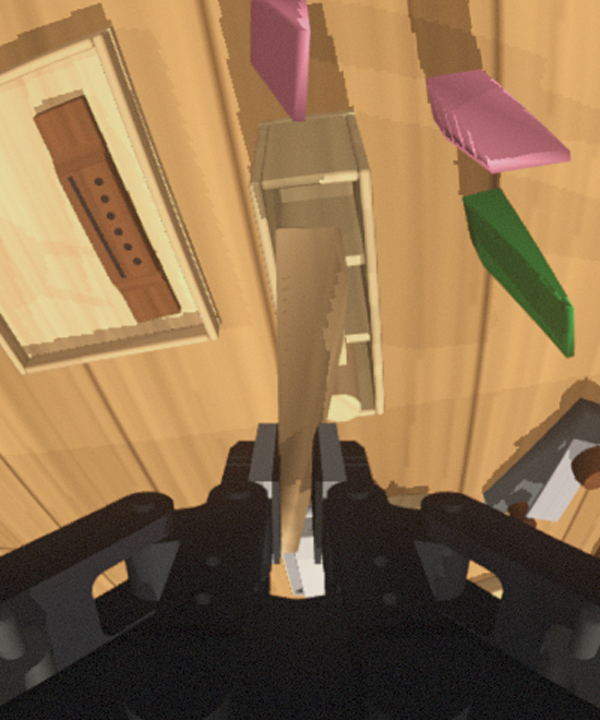

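View pics/s_g2.png

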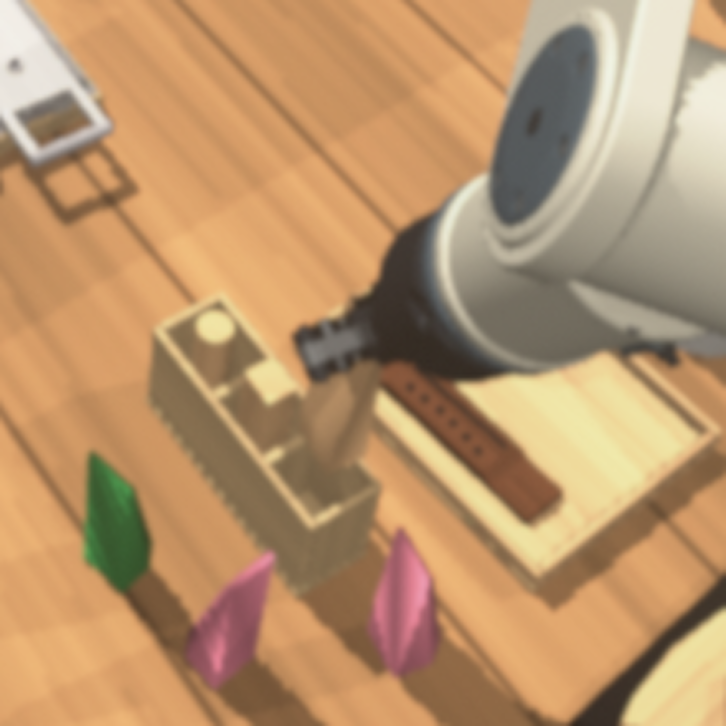

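Run:
```python
from h import *
d=np.radians;B=tilt(TH,d(58),1)
s=manip.sense();manip.movel(s["ee_pos"]+[-.02,-.03,.06],v=.25)
P=np.array([.45,.085,0])
manip.movep(P+[0,0,.15]+.01*B[:,1],q(B))
s=manip.sense();print(s["time"],s["ft_force"])
manip.movel(P+[0,0,.06]+.01*B[:,1],v=.15)
print(manip.movel(P+[0,0,.012]+.01*B[:,1],v=.04,guard=3))
s=manip.sense();print(s["time"],s["ee_pos"],s["ee_pos"]-.01*B[:,1],s["ft_force"],s["opening"])
c=manip.capture("wrist");save(c,"w_l1",(0,480,120,520),1.5)
c=manip.capture("scene");save(c,"s_l1",(220,400,270,450),4)
```

```text
12.0583 [ 0.70213702 -0.48408787 -0.631578  ]
True
13.7833 [0.45033314 0.0936457  0.01198508] [0.45004062 0.08517027 0.01728427] [ 0.96453237 -0.40819598  3.06948147] 0.09582155569594276
```

View pics/w_l1.png

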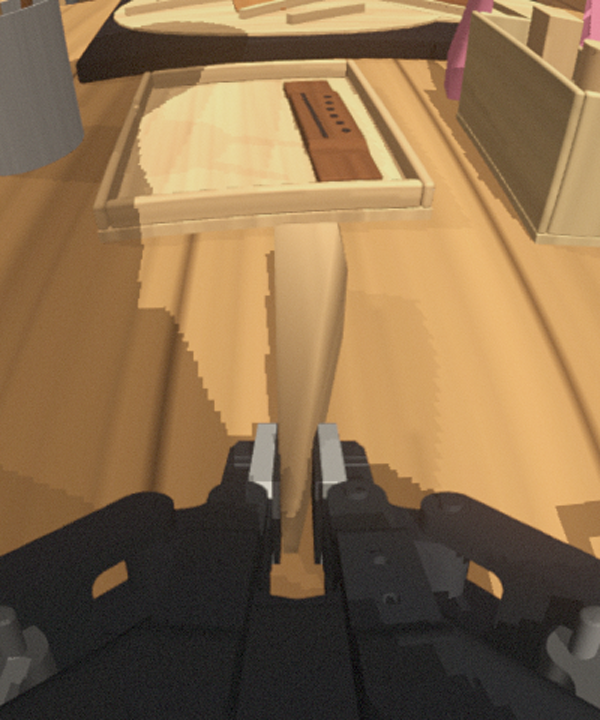

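View pics/s_l1.png

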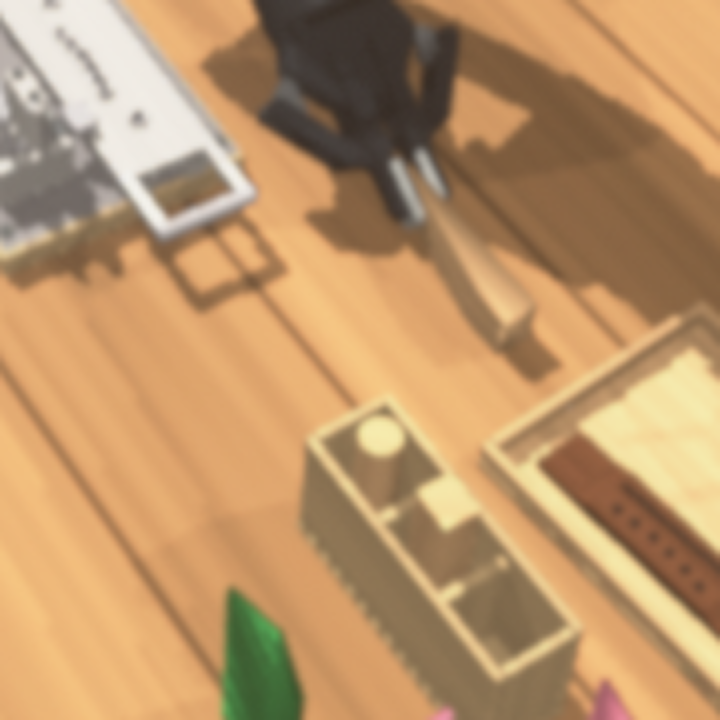

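Held, thin end in the fingers and nearly flat over clear bench, with its free end at about (515,325) in the scene crop. Releasing and retreating.

Run:
```python
from h import *
d=np.radians;B=tilt(TH,d(58),1)
manip.grip(0.3)
s=manip.sense()
manip.movel(s["ee_pos"]-.08*B[:,1],v=.15)
D=down(TH)
manip.movep([.43,.07,.24],q(down(TH-np.pi/2)) if False else q(D))
s=manip.sense();print(s["time"],s["joints"].round(2))
c=manip.capture("wrist");save(c,"w_l2");np.save("w_l2.npy",c,allow_pickle=True)
t=manip.capture("top");save(t,"t_l2",(180,330,180,380),4)
for n in ["wedge_tip","wedge"]:
    for im,f in ((c,True),(t,False)):
        for x in manip.pinpoint(n,im)[:3]: print(n,f,np.round(x["pixel"],1),round(x["confidence"],2),onz(im,x["pixel"],.015,f).round(4))
```

```text
16.15 [0.16 0.04 2.01 0.   1.09 0.19]
wedge_tip True [205.5 335.3] 0.59 [0.4456 0.0698 0.015 ]
wedge_tip False [221.8 222.2] 0.68 [0.5782 0.2709 0.015 ]
wedge_tip False [166.1 206.9] 0.61 [0.7391 0.3182 0.015 ]
wedge_tip False [206.5 156.8] 0.57 [0.6227 0.4552 0.015 ]
wedge True [ 14.5 540.5] 0.85 [0.6844 0.2879 0.015 ]
wedge True [ 97.1 344.8] 0.72 [0.4577 0.1774 0.015 ]
wedge False [223.6 171.4] 0.7 [0.5738 0.4124 0.015 ]
wedge False [192.  189.3] 0.66 [0.664  0.3655 0.015 ]
wedge False [186.7 215. ] 0.56 [0.679  0.2936 0.015 ]
```

View pics/w_l2.png

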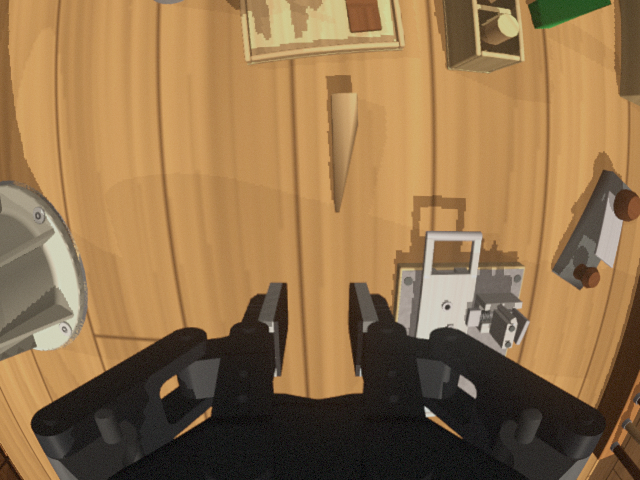

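View pics/t_l2.png

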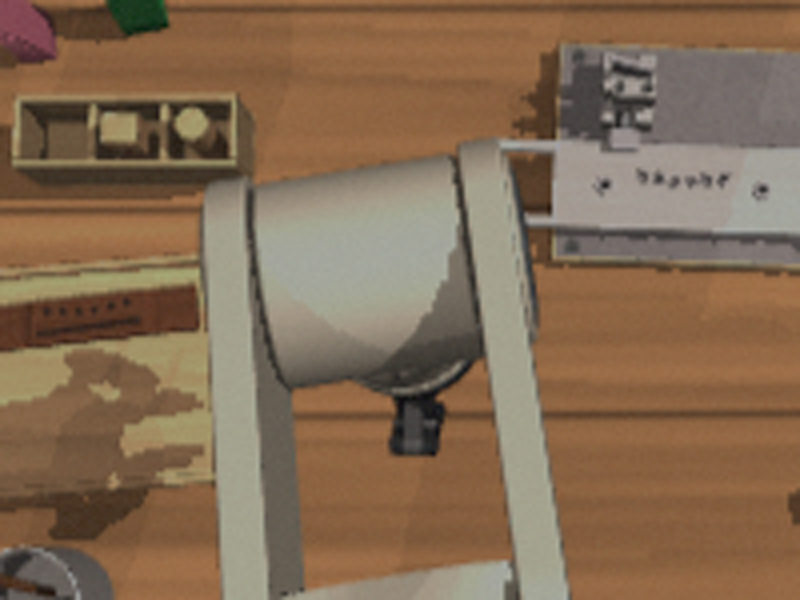

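The wedge stands on edge on the bench, thin end at (337,210) and thick end at (344,95), plane face on the robot's side.

Run:
```python
from h import *
c=np.load("w_l2.npy",allow_pickle=True).item();save(c,"w_l2z",(80,220,310,380),5)
```

```text
(no output)
```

View pics/w_l2z.png

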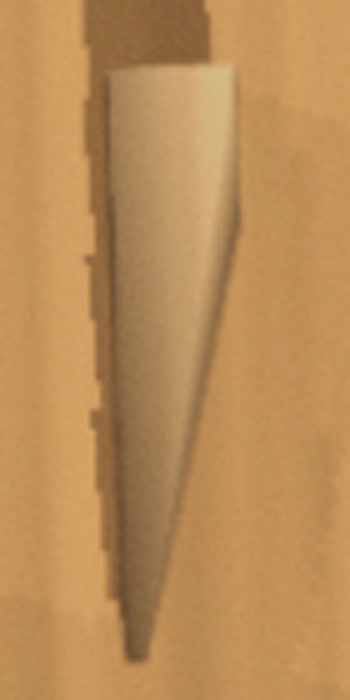

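Run:
```python
from h import *
c=np.load("w_l2.npy",allow_pickle=True).item()
f=lambda x,y,z=.03:onz(c,(80+y/5,310+x/5),z,True)
a,b,t1,t2=f(108,68),f(236,66),f(126,660),f(147,660);E=(a+b)/2
print(a,b,t1,t2,"width",np.linalg.norm(a-b),"len",np.linalg.norm(E-(t1+t2)/2))
v=a-t1;yaw=np.arctan2(-v[0],v[1]);print("yaw",yaw)
yh=np.array([-np.sin(yaw),np.cos(yaw),0]);G=E-.014*yh;G[2]=.004
ang=TH
manip.grip(0.55)
manip.movep(G+[0,0,.08],q(down(yaw)))
manip.movel(G,v=.15)
manip.grip(0.0,force=80)
s=manip.sense();print(s["time"],s["opening"],s["ft_force"],s["ee_pos"],G,E)
manip.movel(s["ee_pos"]+[0,0,.12],v=.25)
p=jig(.0795,.165,.115)
manip.movep(p,q(down(TH)))
c=manip.capture("wrist");save(c,"w_i1",(0,480,60,580),1.25);np.save("w_i1.npy",c,allow_pickle=True)
s=manip.sense();print(s["time"],s["opening"],s["ee_pos"],s["joints"].round(2))
for n in ["wedge_tip","gap_mouth","fence_face","bolt_tab"]:
    for x in manip.pinpoint(n,c)[:1]: print(n,np.round(x["pixel"],1),round(x["confidence"],2))
```

```text
[0.44447908 0.17925977 0.03      ] [0.4683703  0.17930212 0.03      ] [0.44472353 0.0661716  0.03      ] [0.44877411 0.06605145 0.03      ] width 0.02389125243514763 len 0.11358230722284444
yaw 0.0021615525833536056
18.575 0.2655124456461093 [-0.20950505 -1.72165985  9.75823842] [0.45749851 0.16556179 0.00541499] [0.45645495 0.16528098 0.004     ] [0.45642469 0.17928094 0.03      ]
20.1 0.26255489624917044 [0.64140691 0.07363468 0.11404044] [0.11 0.51 1.68 0.   0.96 0.15]
bolt_tab [277.7 491. ] 0.5
```

View pics/w_i1.png

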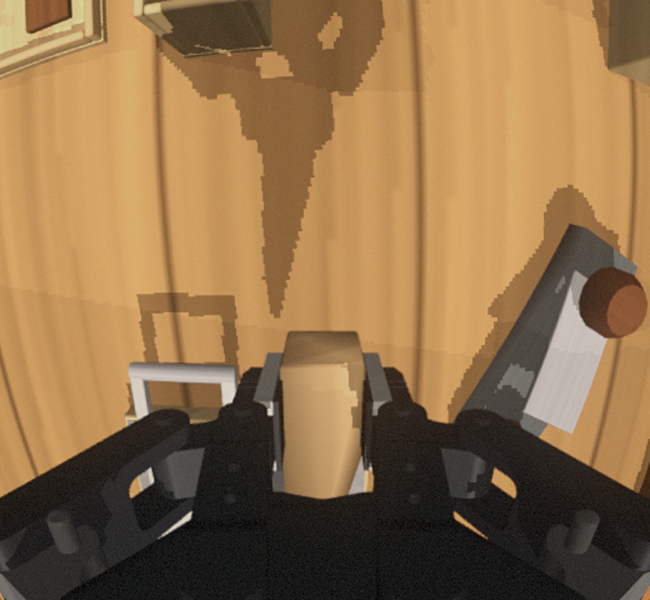

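Run:
```python
from h import *
manip.movel(jig(.0800,.170,.0545),v=.15)
s=manip.sense();print(s["time"],s["ee_pos"],s["ft_force"])
manip.movel(jig(.0800,.148,.0545),v=.06,guard=4)
s=manip.sense();print(s["time"],s["ee_pos"],jig(.08,.148,.0545),s["ft_force"])
c=manip.capture("scene");save(c,"s_i2",(200,290,230,330),8);np.save("s_i2.npy",c,allow_pickle=True)
c=manip.capture("top");save(c,"t_i2",(170,240,290,370),8)
print("plane",onz(c,(165,332),.0)[:2],onz(c,(172,325),.0)[:2])
```

```text
20.8583 [0.64412628 0.0779997  0.05475124] [-0.17761085  0.37280495  0.15707478]
21.375 [0.64336492 0.05533405 0.05476285] [0.64325738 0.05585248 0.0545    ] [-0.42826598 -0.46490236 -0.60613528]
plane [ 0.74512944 -0.03724607] [ 0.72449921 -0.01703801]
```

View pics/s_i2.png

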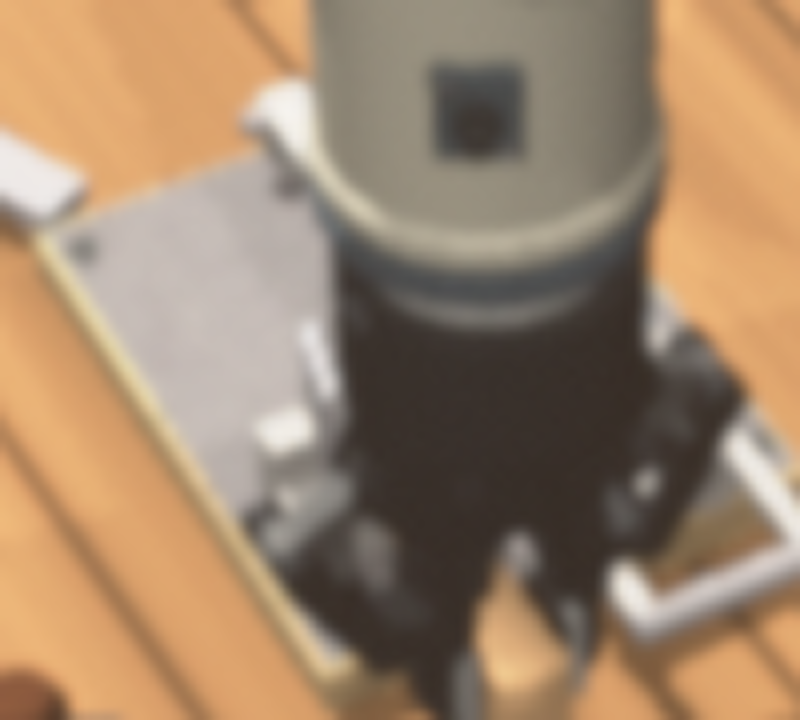

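View pics/t_i2.png

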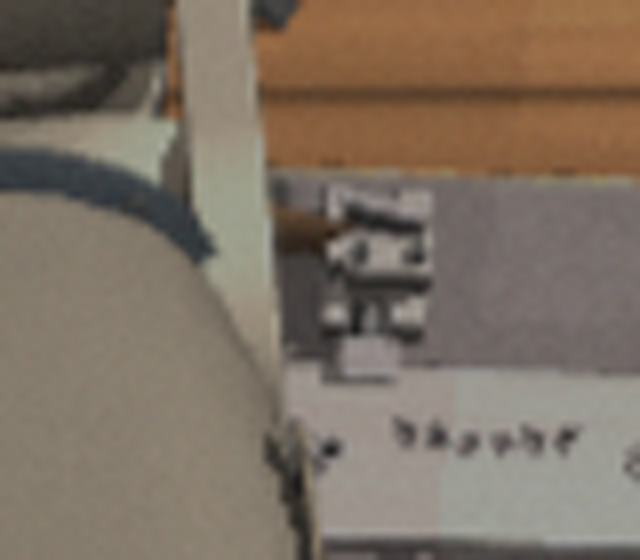

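The top crop shows the wedge tip at (330,228) entering between fence and tab with no contact force. I'll go a bit deeper, then probe sideways for the fence.

Run:
```python
from h import *
print(manip.movel(jig(.0800,.138,.0535),v=.06,guard=4))
s=manip.sense();print(s["time"],s["ee_pos"],s["ft_force"])
print(manip.movel(jig(.0770,.138,.0535),v=.015,guard=2.5))
s=manip.sense();print(s["time"],s["ee_pos"],jig(.0770,.138,.0535),s["ft_force"])
c,t=np.cos(TH),np.sin(TH);w=s["ee_pos"][:2]-JT;print("jig coords",c*w[0]+t*w[1],-t*w[0]+c*w[1])
```

```text
False
21.7917 [0.64275039 0.04541423 0.05333823] [-0.20868628  0.9534014   0.08656058]
True
22.0 [0.64225469 0.04574925 0.05343697] [0.63991424 0.04596191 0.0535    ] [ 2.93045991 -0.18453039 -0.24280907]
jig coords 0.07934639875183518 0.13786819484332197
```

Run:
```python
from h import *
def rep():
    s=manip.sense();c,t=np.cos(TH),np.sin(TH);w=s["ee_pos"][:2]-JT;print(round(s["time"],2),"jig",(c*w[0]+t*w[1]).round(4),(-t*w[0]+c*w[1]).round(4),s["ee_pos"][2].round(4),s["ft_force"].round(1),round(s["opening"],3))
manip.movel(jig(.0796,.137,.0535),v=.03)
for y in (.110,.095,.085,.080):
    print(manip.movel(jig(.0796,y,.0535),v=.05,guard=18));rep()
```

```text
False
22.94 jig 0.0795 0.1098 0.0534 [ 0.8  0.8 -1.5] 0.265
False
23.39 jig 0.0794 0.0949 0.0534 [ 1.3  0.4 -1. ] 0.266
False
23.74 jig 0.0794 0.0855 0.0534 [ 0.3  4.2 -1.3] 0.264
False
23.99 jig 0.0794 0.0823 0.0532 [ 2.7 14.  -3.6] 0.266
```

Run:
```python
from h import *
def rep():
    s=manip.sense();c,t=np.cos(TH),np.sin(TH);w=s["ee_pos"][:2]-JT;print(round(s["time"],2),"jig",(c*w[0]+t*w[1]).round(4),(-t*w[0]+c*w[1]).round(4),s["ee_pos"][2].round(4),s["ft_force"].round(1),round(s["opening"],3))
print(manip.movel(jig(.0794,.076,.0535),v=.03,guard=14));rep()
manip.grip(0.42);rep()
s=manip.sense();manip.movel(s["ee_pos"]+[0,0,.1],v=.2)
c=manip.capture("wrist");save(c,"w_i3",(150,480,150,550),2)
c=manip.capture("top");save(c,"t_i3",(170,240,290,370),8)
```

```text
True
24.2 jig 0.0793 0.081 0.053 [1.4 1.4 0.5] 0.265
24.48 jig 0.0788 0.0808 0.0526 [-0.5 -1.3  0.4] 0.422
```

View pics/w_i3.png

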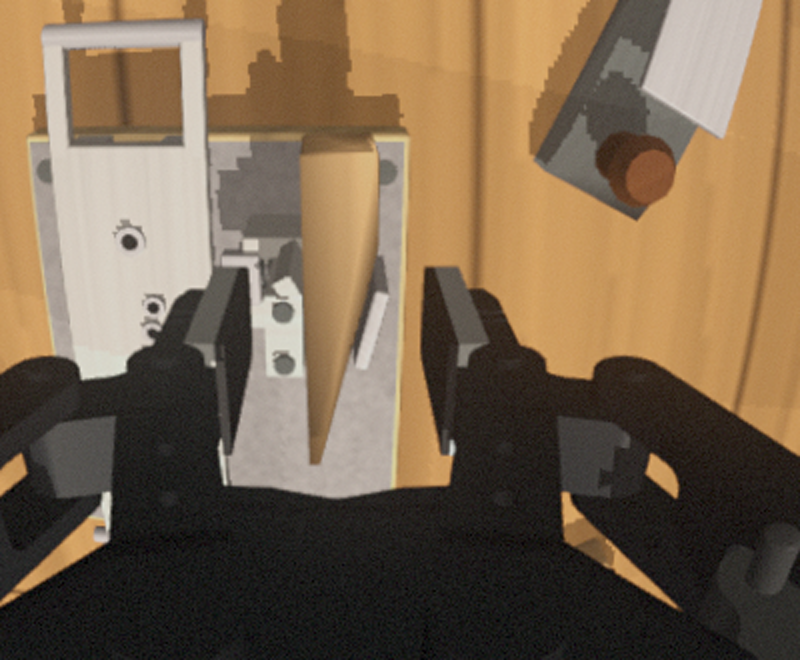

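View pics/t_i3.png

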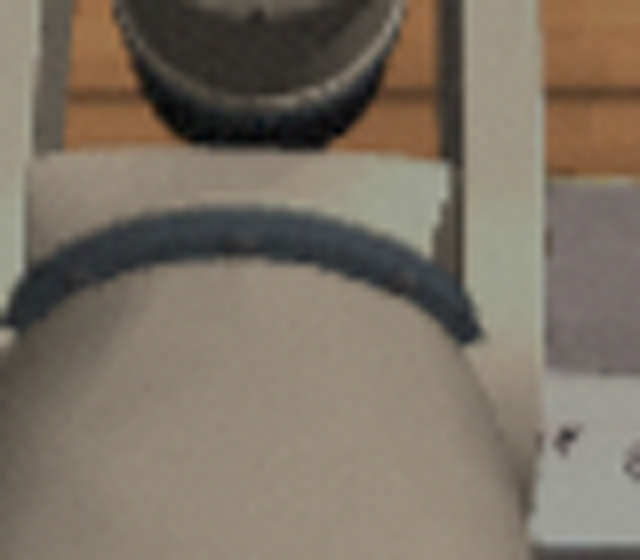

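The crop shows the wedge seated with its plane face on the fence, thick end at (338,145) level with the base's edge. The tab is pushed out at (372,330), and the bolt nose (240,258) is clear of the leaf edge (211,258). Now the leaf.

Run:
```python
from h import *
D=down(TH-np.pi/2)
manip.grip(0.36)
B=jig(0,.130,.024)
manip.movep(B+[0,0,.1],q(D))
c=manip.capture("wrist");save(c,"w_b1",(100,480,120,520),1.5)
print(manip.movel(B,v=.15,guard=8))
s=manip.sense();print(s["time"],s["ee_pos"],B,s["ft_force"])
for x in manip.pinpoint("leaf_bar",c)[:1]: print(np.round(x["pixel"],1),x["confidence"],onz(c,x["pixel"],.036,True),jig(0,.13,.036))
```

```text
False
27.8 [0.56325966 0.04061011 0.02456505] [0.56268411 0.04062264 0.024     ] [ 0.22945351 -0.21747664  0.61044617]
[244.2 315. ] 0.79 [0.56255118 0.04145342 0.036     ] [0.56268411 0.04062264 0.036     ]
```

View pics/w_b1.png

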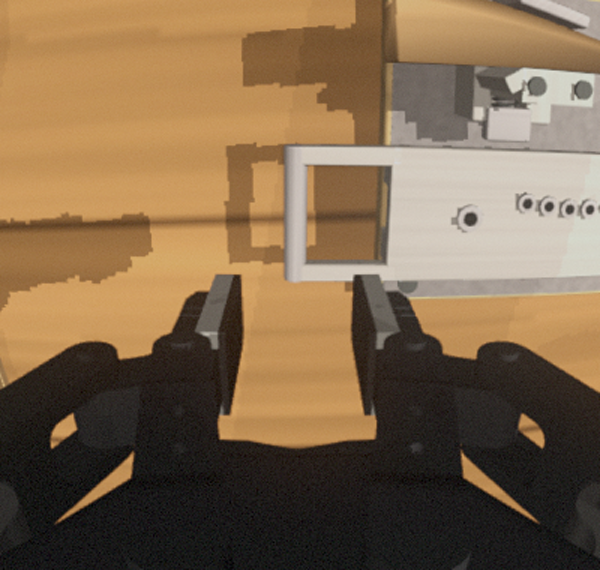

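The bar is centred between the jaws at (297,213), and the bolt nose (510,125) is clear of the leaf. Gripping and swinging.

Run:
```python
from h import *
manip.grip(0.0,force=25)
s=manip.sense();print(s["time"],s["opening"],s["ee_pos"],s["ft_force"])
p0=s["ee_pos"];h=np.array([-np.sin(TH),np.cos(TH),0]);r=.228
for a in np.linspace(0,1.9,13)[1:]:
    p=p0+h*r*(np.cos(a)-1)+np.array([0,0,r*np.sin(a)])
    if manip.movel(p,v=.16,guard=25): print("guard at",a);break
    s=manip.sense();print(round(s["time"],2),a.round(2),(s["ee_pos"]-p).round(4),s["ft_force"].round(1))
```

```text
28.1667 0.10264436279065343 [0.56347852 0.04133253 0.02502456] [0.01589388 4.83497138 2.83615158]
28.55 0.16 [0.0001 0.0001 0.0009] [-1.   2.9  0.7]
28.93 0.32 [0.     0.0004 0.0004] [-1.5  5.2  1.8]
29.3 0.48 [0.     0.0008 0.0006] [-2.6  8.6  5. ]
29.68 0.63 [-0.      0.0014  0.0008] [-3.8  9.8  9.8]
30.05 0.79 [-0.0001  0.0019  0.0014] [-6.  15.1 14.7]
30.43 0.95 [0.0002 0.0016 0.0019] [-7.6 12.3 19.4]
30.8 1.11 [0.0004 0.0007 0.0021] [-7.2  8.1 20.5]
31.18 1.27 [ 0.0001 -0.0004  0.0018] [-6.5  3.9 19.1]
31.55 1.42 [ 0.0001 -0.0012  0.0015] [-6.6  0.  15.7]
31.93 1.58 [-0.     -0.0018  0.0011] [-4.8 -1.3 11.9]
32.3 1.74 [-0.0001 -0.0016  0.0003] [-4.9 -3.1  8.1]
32.67 1.9 [-0.0003 -0.0008 -0.0001] [-4.2 -3.8  5.1]
```

Run:
```python
from h import *
manip.grip(0.5)
s=manip.sense();print(s["time"],s["ft_force"])
manip.movel(s["ee_pos"]+[0,0,.09],v=.2)
D=down(TH)
n=jig(0,-.02,.26)
manip.movep(jig(-0.06,.0,.30),q(D))
print(manip.sense()["time"])
c=manip.capture("wrist");save(c,"w_n1",(0,480,40,600),1.3);np.save("w_n1.npy",c,allow_pickle=True)
c2=manip.capture("scene");save(c2,"s_n1",(130,310,190,390),4)
for n in ["nest","bridge"]:
  for x in manip.pinpoint(n,c)[:1]: print(n,np.round(x["pixel"],1),x["confidence"],onz(c,x["pixel"],.018,True),jig(0,0,.018))
```

```text
33.1 [ 0.29003805 -0.29733045  0.11001693]
34.8917
nest [192.7 372. ] 0.58 [ 0.56028395 -0.08451108  0.018     ] [ 0.5582 -0.0893  0.018 ]
bridge [196.9 371.8] 0.72 [ 0.56001062 -0.08943659  0.018     ] [ 0.5582 -0.0893  0.018 ]
```

View pics/w_n1.png

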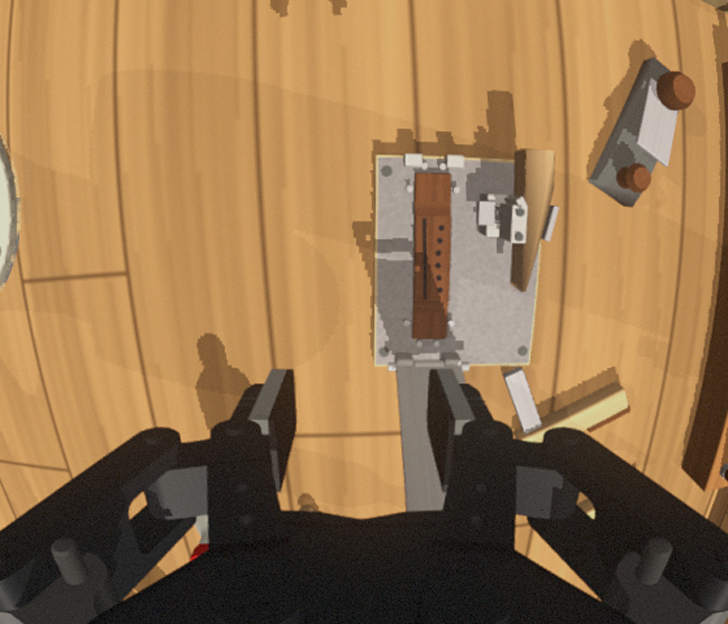

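View pics/s_n1.png

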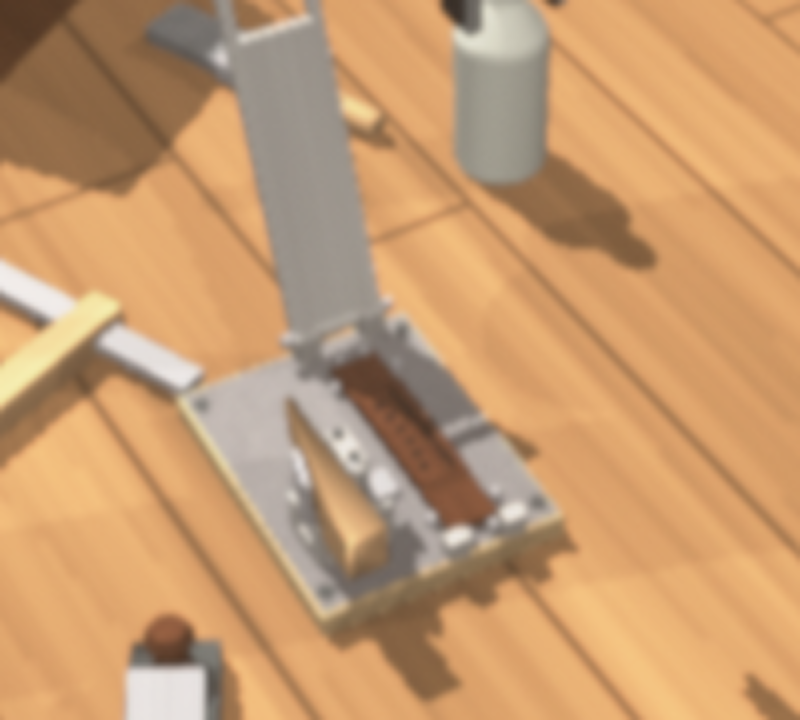

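The scene shows the leaf standing back past upright, the wedge holding the bolt and the bridge exposed at (415,440). Picking up the bridge.

Run:
```python
from h import *
D=down(TH)
manip.grip(0.56)
G=jig(.0012,-.008,.0)
manip.movep(G+[0,0,.12],q(D))
manip.movel(G+[0,0,.035],v=.15)
print(manip.movel(G+[0,0,.006],v=.03,guard=4))
s=manip.sense();print(s["time"],s["ee_pos"],s["ft_force"])
z=max(s["ee_pos"][2]+.0045,.0)
G2=G.copy();G2[2]=z;manip.movel(G2,v=.05)
manip.grip(0.0,force=40)
s=manip.sense();print(s["time"],s["ee_pos"],s["opening"],s["ft_force"])
```

```text
True
37.4917 [ 0.55906439 -0.09733398  0.01537733] [-2.789169    0.97636315 11.11775418]
38.025 [ 0.55910031 -0.09734209  0.01983702] 0.36091536670230623 [-0.86457858  0.41509942  3.43763665]
```

Run:
```python
from h import *
s=manip.sense();manip.movel(s["ee_pos"]+[0,0,.04],v=.08);manip.movel(s["ee_pos"]+[0,0,.13],v=.2)
s=manip.sense();print(s["time"],s["opening"],s["ft_force"])
c=np.load("w_cad.npy",allow_pickle=True).item()
l=np.array([(.079,.1),(.079,-.1),(-.079,-.1),(-.079,.1)]);w=np.array([onz(c,p,.02,True)[:2] for p in [(205.5,213),(193.5,388),(318.5,391),(328.5,233)]])
lc=l-l.mean(0);wc=w-w.mean(0);th=np.arctan2((lc[:,0]*wc[:,1]-lc[:,1]*wc[:,0]).sum(),(lc*wc).sum());print("tray",th,w.mean(0))
c=manip.capture("wrist");save(c,"w_p1",(0,480,40,600),1.3)
c=manip.capture("scene");save(c,"s_p1",(100,310,190,400),3.5)
```

```text
39.275 0.36052446556059997 [ 0.15809968  0.12396117 -0.48767769]
tray 0.07389403118571052 [0.4345104  0.32203382]
```

View pics/w_p1.png

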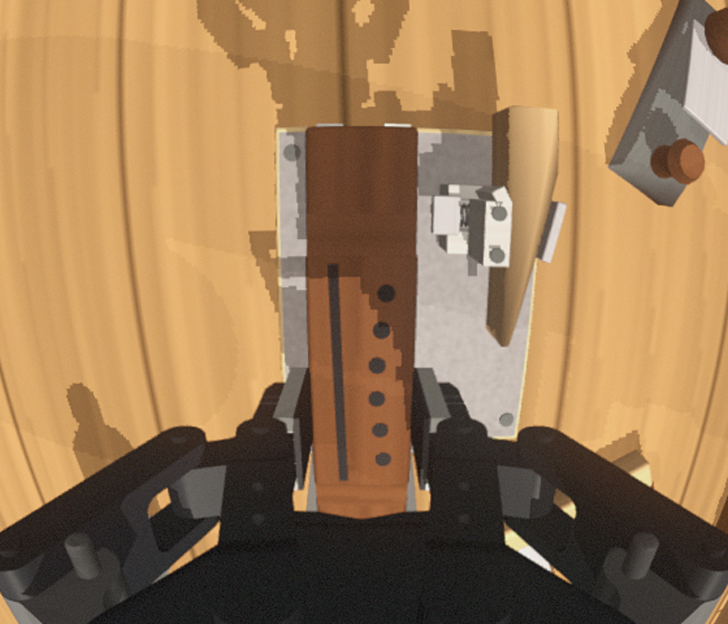

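View pics/s_p1.png

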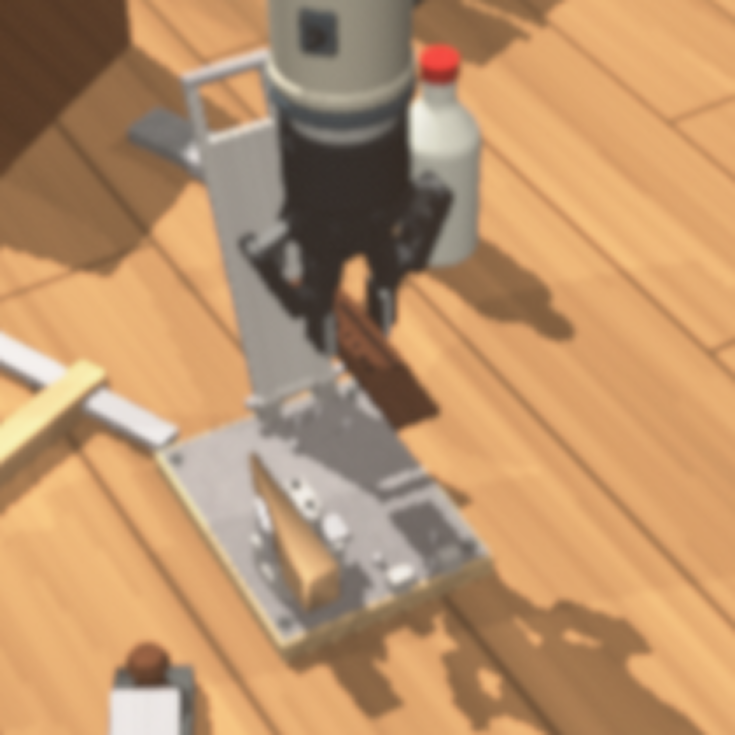

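Run:
```python
from h import *
c=manip.capture("top");cs=manip.capture("scene");a=manip.pinpoint("pencil_tin",c)[:1];b=manip.pinpoint("pencil_tin",cs)[:1];print(a,b)
print(tri([ray(c,a[0]["pixel"]),ray(cs,b[0]["pixel"])]))
d1=manip.pinpoint("bridge_done",c)[0];print(d1,onz(c,d1["pixel"],.006))
save(c,"t_p1",(230,370,130,270),5)
```

```text
[{'pixel': [333.0, 192.4], 'confidence': 0.58}] [{'pixel': [319.7, 511.0], 'confidence': 0.74}]
(array([0.27663214, 0.34085654, 0.00800677]), [np.float64(0.006284354803459622), np.float64(0.0062843548034596285)])
{'pixel': [259.4, 201.5], 'confidence': 0.98} [0.47388851 0.32762836 0.006     ]
```

View pics/t_p1.png

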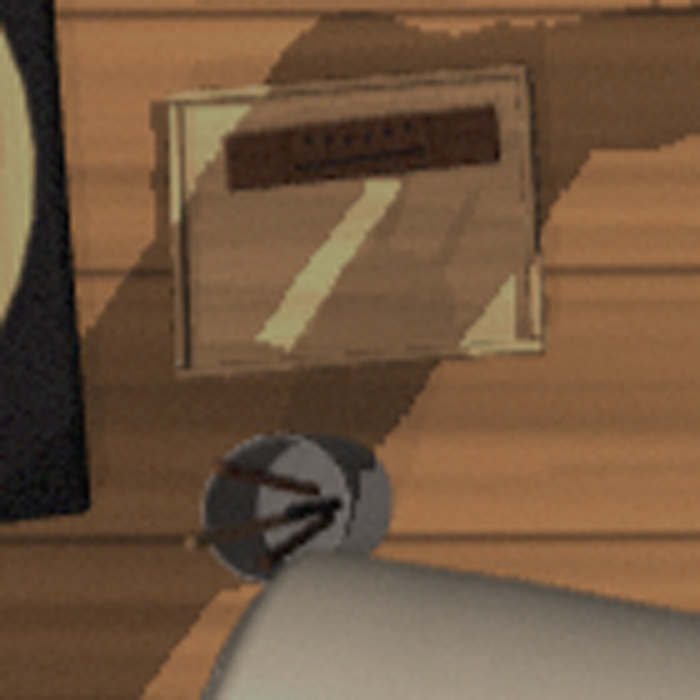

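The tin at (300,505) leaves about 4 cm beside the tray, and the free half of the tray is at (350,280). Placing.

Run:
```python
from h import *
y=.075;C=np.array([.4325,.323]);D=down(y)
def tr(a,b): return np.array([C[0]+np.cos(y)*a-np.sin(y)*b,C[1]+np.sin(y)*a+np.cos(y)*b])
G=np.append(tr(-.027,-.008),0)
manip.movep(G+[0,0,.15],q(D))
manip.movel(G+[0,0,.035],v=.15)
c=manip.capture("wrist");save(c,"w_t1",(0,480,40,600),1.3)
s=manip.sense();print(s["time"],s["ee_pos"],s["opening"])
print(manip.movel(G+[0,0,.006],v=.03,guard=2.5))
s=manip.sense();print(s["time"],s["ee_pos"],s["ft_force"])
```

```text
42.2 [0.40686658 0.3133591  0.03584248] 0.35976467613185853
True
43.0417 [0.40592057 0.31280561 0.00778524] [-1.10576131 -0.17702974  7.65592812]
```

View pics/w_t1.png

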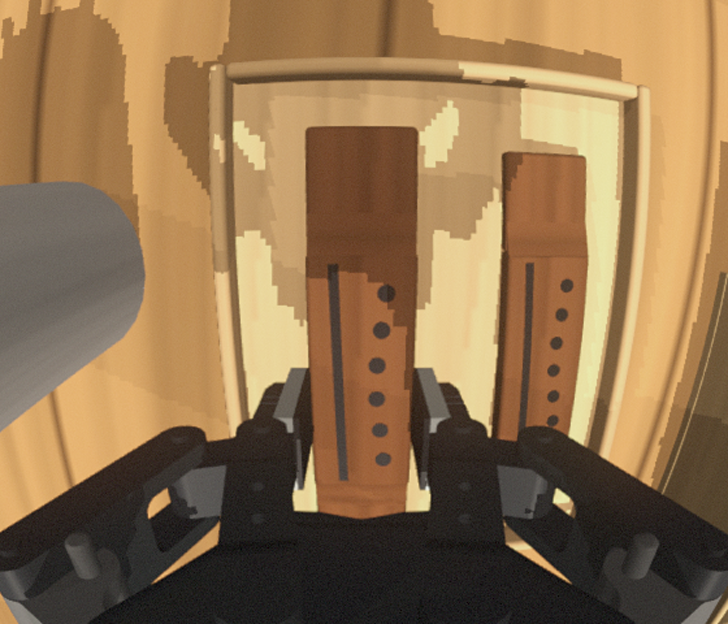

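The bridge at (362,320) is well placed beside the finished one at (545,300), and contact came at z ≈ 7.8 mm, as predicted. Releasing.

Run:
```python
from h import *
manip.grip(0.5)
s=manip.sense();manip.movel(s["ee_pos"]+[0,0,.05],v=.1);manip.movel(s["ee_pos"]+[0,0,.2],v=.25)
c=manip.capture("wrist");save(c,"w_f",(0,480,40,600),1.3)
manip.movep([.33,.05,.40],q(down(-np.pi/2)))
print(manip.sense()["time"])
t=manip.capture("top");save(t,"t_f",(110,350,140,460),2.4)
c=manip.capture("scene");save(c,"s_f",(90,420,150,560),1.9)
for n in ["bridge","bridge_done"]:
    for x in manip.pinpoint(n,t)[:3]: print(n,x["pixel"],round(x["confidence"],2),onz(t,x["pixel"],.006))
```

```text
46.0333
bridge [284.3, 200.8] 0.91 [0.40478067 0.32748334 0.006     ]
bridge_done [258.3, 203.1] 0.77 [0.47694092 0.32327391 0.006     ]
bridge_done [195.2, 316.2] 0.32 [0.65512282 0.00824535 0.006     ]
```

View pics/w_f.png

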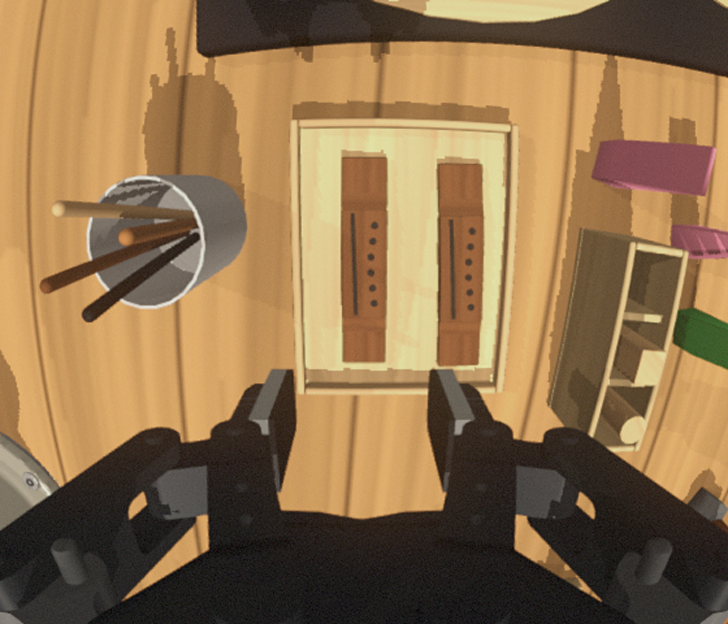

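View pics/t_f.png

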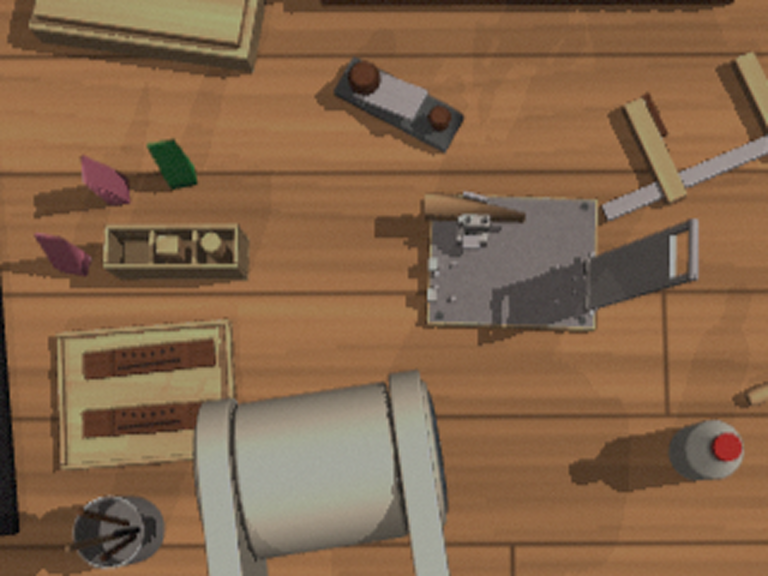

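View pics/s_f.png

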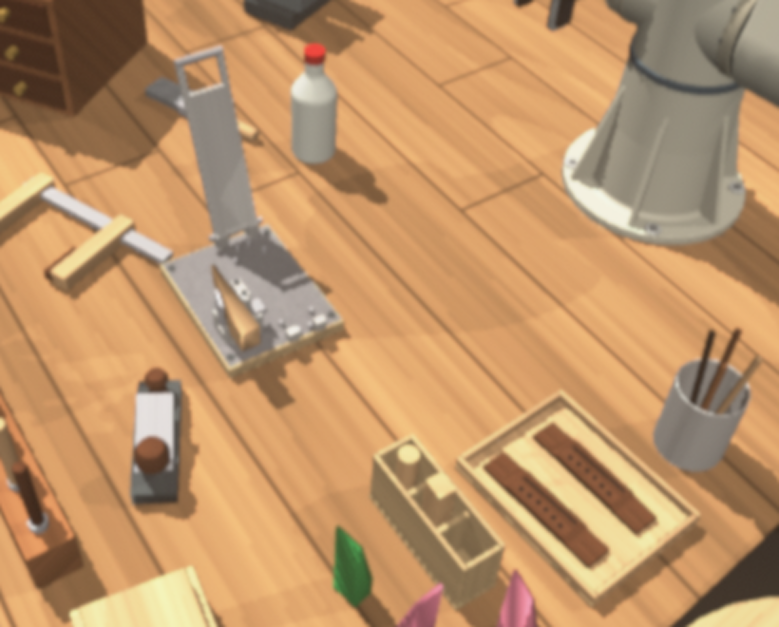

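Run:
```python
from h import *
t=manip.capture("top");c=manip.capture("scene")
x,e=tri([ray(t,(214,429.6)),ray(c,(120,255.3))]);H=jig(0,-.098,.036);d=x-H
print(x,e,"leaf angle",np.arctan2(d[2],d[1]),np.linalg.norm(d))
manip.job_done()
```

```text
[ 0.55051661 -0.26117292  0.25088028] [np.float64(0.0005155815564966044), np.float64(0.0005155815564965422)] leaf angle 1.9021676330588932 0.2272836975963269
the job is handed in; nothing more can be done
```

The job is done and handed in at about 46 s of the 72 s allowed; the robot gave no verdict.

- **Wedge and bolt:** I took the plain wooden wedge from the caddy, laid it on edge on the bench and took it again by the thick end. I then drove it in, plane face against the fence, until it went firm at about 14 N. The pictures show the bolt nose clear of the leaf by an estimated 5 mm (bolt about 10 mm back). I judged this by eye; I had no direct reading of the bolt or of the wedge's contact force.
- **Leaf:** I swung it up by the bar and let go. Triangulating the bar from two cameras puts it at 1.90 rad (109°).
- **Bridge:** It lies flat and right way up in the tray's free half, at about x −27 mm and y +6 mm in the tray's frame by the top camera, roughly 4 cm clear of the finished one.

In the last pictures the wedge is still in place and the bystanders look unmoved, including the green and pink look-alikes. The gripper was clear of everything.

Two readings disagreed. Feeling for the fence put it about 0.8 mm from where the cameras had it, so I used the felt position. The last top picture had `bridge_done` about 5 mm from its earlier fix; I put that down to detector noise, since nothing touched it.

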